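# Empty the deburring tray into the lidded parts bin

## Task

Press the lever on the front of the parts bin down until it catches by itself and the lid stays open. Then take the tray by its handle and tip it close above the bin so that all five deburred parts slide in, without the gripper touching the parts. Set the empty tray gently back down flat on the bench, beside the bin and upright, let go, leave the lid latched open and don't disturb the other things on the bench.

Things in the scene. Friction and masses are not known exactly. Their poses are not given: they have to be found in the camera images.
- bin: fixed open grey sheet-metal bin, 190 mm (x) by 200 mm (y) by 100 mm tall, walls and floor 4 mm, closed by a flat grey lid. Origin at the centre of its underside; its front, with the lever, looks to its -x. The lid hinges on the back (+x) rim and swings up and back, at the end standing 1.75 rad open, leaning slightly backward, its top about 290 mm above the bench
- lever (a joint): angle of the bin's lever: 0 is up (lid shut), 0.45 rad is fully down (lid wide open). Pressing takes up to about 15 N and turns lid and lever together; past about 0.36 rad a sprung catch snaps in behind it and the lever stays down at about 0.43, otherwise it springs back up
- paddle (a point): centre of the top of the lever's black rubber paddle, 45 mm (bin x) by 60 mm (bin y) by 8 mm, in front of the bin. It is 194 mm in front of the bin's origin and 77 mm above the bench when up; its pivot is 85 mm behind it (towards the bin), 72 mm above the bench; fully down it is about 40 mm above the bench. The paddle's axes turn with the lever
- tray: loose grey sheet-metal scoop tray, floor 130 mm (x) by 110 mm (y), 3 mm thick, side walls 25 mm and rear (-x) wall 30 mm tall, all 3 mm thick; the +x end is open, with no wall. About 0.28 kg. Origin at the centre of the underside, z up
- handle (a point): middle of the tray's dark steel handle, a straight bar 14 mm wide (tray y), 22 mm deep and 115 mm long, running out from the rear wall away from the open end and rising at 0.35 rad; this point is 117 mm behind the tray's origin (its -x) and 45 mm above the tray's underside. Axes as the tray's
- lip (a point): middle of the tray's open edge, at the top of the floor: 65 mm ahead of the tray's origin (+x) and 3 mm above its underside. Axes as the tray's
- bush0: short steel tube bushing, 28 mm outside, 16 mm bore, 20 mm tall, standing on the tray at the start; origin at the centre of its underside
- bush1: short steel tube bushing, 28 mm outside, 16 mm bore, 20 mm tall, standing on the tray at the start; origin at the centre of its underside
- bush2: short steel tube bushing, 28 mm outside, 16 mm bore, 20 mm tall, standing on the tray at the start; origin at the centre of its underside
- angle0: small steel L-bracket, foot 26 x 22 x 5 mm with an upright 24 mm tall along one edge; origin at the centre of its foot's underside
- angle1: small steel L-bracket, foot 26 x 22 x 5 mm with an upright 24 mm tall along one edge; origin at the centre of its foot's underside
- flask: bystander: black bottle, 64 mm across, 190 mm tall, upright; origin at the centre of its underside
- tub: bystander: white plastic cup, 90 mm across, 90 mm tall; origin at the centre of its underside
- driver: bystander: screwdriver with black handle lying on the bench between the two work spots, about 200 mm long; origin under its middle

How it is judged:
By the outcome, as a careful person would: the job done as asked, in the order asked, and still so for the second after the job is handed in, with the robot touching nothing.
It also fails if it takes over 72 s, if anything falls off the work surface, if the arm or the gripper's body presses on something with over 40 N, if the wrist force passes 120 N, or if a joint passes its speed limit or range.

## Robot

A 6-joint arm with a two-finger parallel gripper is mounted at the origin on the work surface. World frame = base frame: x ahead of the robot, y to its left, z up, the work surface at z = 0. Lengths are in m, angles in rad, forces in N, time in s.
With the tool pointing down it reaches from about 0.225 to 0.725 m from the base axis. Payload 3.1 kg.
Tool frame: the origin (TCP) lies on the mounting face of the last link; the fingertips stand 173 mm ahead of it and the grasp point (between the pads) lies 155 mm ahead of it; z points along the fingers, y is the line along which they close (so a half turn about z gives the same grasp; the last joint's range is limited). The gripper opens to 85 mm and grips with 20 to 120 N. Pads are 22 mm wide; open, the fingers measure 114 mm over their backs; the gripper's body (76 mm by 85 mm) begins 54 mm behind the grasp point. The pads swing forward as they close: fully open they stand 13 mm farther back than shut.
Start: joints at [1.21, 0.048, 0.099, 1.622, 0, 1.443], TCP at [0.121, 0.511, 0.405] pointing down, gripper open.
Joint ranges: [-2.91, 2.91], [-0.99, 1.94], [-1.21, 1.42], [-2.12, 2.29], [-1.49, 1.47], [-3.14, 3.14]. Speed limits (rad/s): [2.79, 2.79, 3.14, 3.14, 3.14, 3.14].

## Interface

Orientations are given as a rotation vector (axis times angle).
In Python, from rig import bot gives the robot as it stands.
- The arm moves only by the tool send_rows, never from a script. Its argument "motion" is a list of rows, each a list of 7 numbers: the shift along the tool's x, y, z in m, then the turn, a rotation vector about the tool's x, y, z in degrees, then the finger opening in m, from 0 to 0.0854. A call has exactly 5 rows; each row shifts and turns the commanded pose from where the row before left it, along the tool's axes as they then stand; what a row does not reach is not made up. A row lasts 1/8 s, in which the tool goes at most 62.5 mm and 10.7 degrees, less where a joint would pass 70% of its speed; a pose out of reach is approached as far as the arm can. A call with a gripper value outside its range is refused whole. The fingers move at their own pace and stop on an object; "force" is the grip in N (left out, the last holds). Time passes only in rows, so rows that do not move let the fingers close, or fill a call up. It gives the time, the measured TCP pose, the force, the opening and the grip force at its end, in the units of the state.
- bot.read_state(): the state, without advancing time (a new reading comes with each control period).
- bot.get_image(name): name is "side" or "top" or "wrist"; returns the picture (480x640x3 uint8, red, green, blue); there is no depth.
- bot.camera_params(name): a dict with "fov_y" (degrees; the focal length in pixels is half the picture's height over the tangent of half this angle, whatever the lens; pixels are square), "cx", "cy" (the principal point, pixels), "extrinsics" (4x4, takes a point from camera to world coordinates). Camera axes: x right, y up, looking along -z (the intrinsics and any distortion apply to the point x, -y, -z); pixel columns grow to the right and rows downward; lengths in m; the calibration is good to about 2 mm. The wrist camera is an equidistant fisheye: a pixel r from the principal point sees the ray r / f radians off the axis. A picture is of the moment at which its call begins: read the wrist's pose just before it. camera_params takes no time and is no camera call; for the wrist camera it gives the pose at the moment of the call.
- bot.sign_off(): hands the job in; it is judged then, once.
The state is a dict: "time": time; "joint_positions": joint angles; "qd": joint speeds; "tau": joint torques, N m; "ee_pos": TCP position; "tool_rot": TCP orientation; "force": force on the tool from outside, world axes, zero at the start; "moment": the same for the moment, N m; "width": opening from 0.0 (shut) to 1.0 (fully open); "finger_force": force on a finger pad.
Only numpy, scipy, OpenCV 4.12 (cv2) and the standard library are available. Lean on these libraries where they do the work, as an engineer would, in place of code of your own. Each camera call takes 0.05 s, during which the arm holds its last target. There are 200 camera calls.

## Working session

There is one attempt and no reset: what is moved stays moved. The work goes in short steps, Python scripts to look and compute and a tool call to move; the robot and the scene stay as the last step left them, time stands still between calls to the robot, and variables do not carry over. Pictures are saved under pics/ and viewed, at most 11 in all, crops included, and the job is handed in when it is done.

Besides the shell and the picture viewer there is one more tool, called after "Request:" in YAML: its name, and indented under it one key for each argument. send_rows: Moves the arm, as the interface text tells. Its arguments: {"type":"object","properties":{"motion":{"type":"array","items":{"type":"array","items":{"type":"number"}}},"force":{"type":"number"}},"required":["motion"]}

```bash
mkdir -p pics; ls; python3 - <<'E'
from rig import bot
import cv2,numpy as np
np.set_printoptions(precision=4,suppress=True)
print(bot.read_state())
for n in ("side","top"):
    im=bot.get_image(n); cv2.imwrite(f"pics/{n}0.png",im[:,:,::-1]); print(n,bot.camera_params(n))
E
```

```text
pics
{'time': 0.0, 'joint_positions': array([ 1.2102,  0.0488,  0.0976,  1.622 , -0.    ,  1.443 ]), 'qd': array([-0.0013,  0.0007, -0.    ,  0.0018,  0.001 , -0.0015]), 'tau': array([ -0.0007, -33.8778,  32.0017,   0.0201,   0.0001,   0.    ]), 'ee_pos': array([0.1211, 0.5106, 0.4035]), 'tool_rot': array([-0.3648, -3.1198,  0.0037]), 'force': array([ 0.1515, -0.101 , -0.9119]), 'moment': array([-0.0165,  0.0225, -0.0286]), 'finger_force': 0.0, 'width': 1.0006141805326787}
side {'fov_y': 46.56123112489481, 'cx': 316.1733317277208, 'cy': 238.9130105574239, 'extrinsics': array([[ 0.994 ,  0.0756, -0.0785,  0.4639],
       [-0.1083,  0.7668, -0.6327, -0.8232],
       [ 0.0124,  0.6374,  0.7704,  1.119 ],
       [ 0.    ,  0.    ,  0.    ,  1.    ]])}
top {'fov_y': 47.19064316308404, 'cx': 321.96292352637795, 'cy': 231.83628398484998, 'extrinsics': array([[-0.0065,  0.9885, -0.1509,  0.349 ],
       [-1.    , -0.0059,  0.0043,  0.0202],
       [ 0.0034,  0.1509,  0.9885,  1.4667],
       [ 0.    ,  0.    ,  0.    ,  1.    ]])}
```

View pics/side0.png

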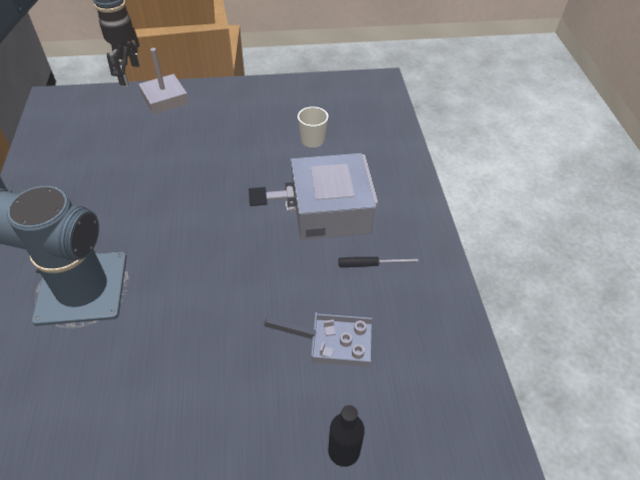

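View pics/top0.png

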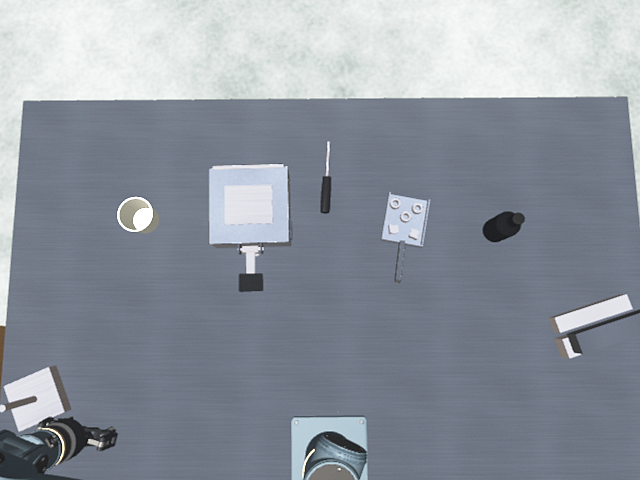

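The side view shows the bin (paddle about (258,196)), the tray (handle end (266,323)), the screwdriver between them, the cup behind the bin and the flask in front. The top view shows the paddle at about (251,282), the bin lid at (209-289,165-245), and the tray at (405,220) with its handle end at (398,280). I'll enlarge both work spots.

```bash
cat > h.py <<'E'
from rig import bot
import cv2,numpy as np
from scipy.spatial.transform import Rotation as R
np.set_printoptions(precision=4,suppress=True)
def ray(n,u,v):
    p=bot.camera_params(n);f=240/np.tan(np.radians(p['fov_y']/2));E=np.array(p['extrinsics'])
    d=np.array([(u-p['cx'])/f,-(v-p['cy'])/f,-1.])
    if n=='wrist':
        r=np.hypot(d[0],d[1]);d=np.array([d[0]/r*np.sin(r),d[1]/r*np.sin(r),-np.cos(r)])
    return E[:3,3],E[:3,:3]@d
def at(n,u,v,z):
    o,d=ray(n,u,v);return o+d*(z-o[2])/d[2]
E
python3 - <<'E'
import cv2
im=cv2.imread("pics/top0.png")
a=cv2.resize(im[155:300,195:305],None,fx=4,fy=4,interpolation=3)
b=cv2.resize(im[180:295,365:445],None,fx=5,fy=5,interpolation=3)
h=600
a=a[:h];b=b[:h]
import numpy as np
o=np.zeros((600,842,3),np.uint8);o[:a.shape[0],:440]=a;o[:b.shape[0],442:842]=b
cv2.imwrite("pics/c.png",o[:, :800])
E
```

```text
(no output)
```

View pics/c.png

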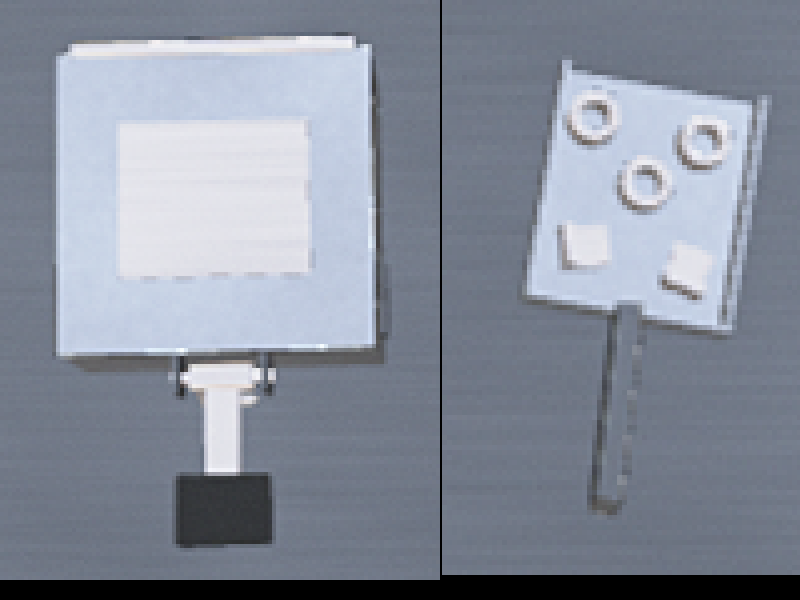

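Crop: the paddle's centre is full-image (251.1,282.3). The lid corners are (209.5,243.5), (289,241.5), (209.5,169.3) and (287.5,166.3). On the tray, the open-edge corners are about (390,195) and (427.6,200.6), the rear corners about (382,239.4) and (422.6,246), and the handle end about (397,280).

```bash
python3 - <<'E'
from h import *
print('paddle',at('top',251.1,282.3,.077),'side',at('side',258,196,.077))
for p in [(209.5,243.5),(289,241.5),(209.5,169.3),(287.5,166.3)]: print('lid',at('top',*p,.104))
for p,z in [((390,195),.003),((427.6,200.6),.003),((382,239.4),.03),((422.6,246),.03)]: print('tray',at('top',*p,z))
print('hend top',at('top',396.8,279,.073),'side',at('side',266,322,.073))
print('hroot',at('top',401,242,.04),at('side',313,335,.035))
print('driver',at('top',328,142,.005),at('top',325,213,.012),'flask',at('side',345,458,0),at('top',498,236,0),'cup',at('top',137,215,.09))
p=bot.camera_params('wrist');s=bot.read_state();T=R.from_rotvec(s['tool_rot']).as_matrix()
print(p,T.T@(p['extrinsics'][:3,3]-s['ee_pos']),T.T@p['extrinsics'][:3,:3],T)
E
```

```text
paddle [0.4335 0.1937 0.077 ] side [0.4361 0.1903 0.077 ]
lid [0.5292 0.2955 0.104 ]
lid [0.5331 0.0969 0.104 ]
lid [0.7202 0.3001 0.104 ]
lid [0.7269 0.1012 0.104 ]
tray [ 0.6728 -0.1722  0.003 ]
tray [ 0.6567 -0.2741  0.003 ]
tray [ 0.5472 -0.1445  0.03  ]
tray [ 0.529  -0.2512  0.03  ]
hend top [ 0.4397 -0.1747  0.073 ] side [ 0.4372 -0.1856  0.073 ]
hroot [ 0.5386 -0.193   0.04  ] [ 0.5377 -0.2061  0.035 ]
driver [ 0.8229 -0.0045  0.005 ] [0.6223 0.0053 0.012 ] flask [ 0.5739 -0.4657  0.    ] [ 0.5587 -0.4615  0.    ] cup [0.6053 0.4844 0.09  ]
{'fov_y': 65.70646984690485, 'cx': 316.7770810786561, 'cy': 239.51657518231548, 'extrinsics': array([[ 0.231 , -0.9299, -0.2863,  0.0469],
       [ 0.973 ,  0.2201,  0.07  ,  0.5289],
       [-0.0021, -0.2947,  0.9556,  0.3731],
       [ 0.    ,  0.    ,  0.    ,  1.    ]])} [0.0764 0.0007 0.0306] [[-0.0003  0.9555  0.295 ]
 [ 1.      0.0003  0.0001]
 [-0.      0.295  -0.9555]] [[-0.973   0.2307 -0.0007]
 [ 0.2307  0.973  -0.002 ]
 [ 0.0003 -0.0021 -1.    ]]
```

Checks agree:
- **Bin:** origin about (.628,.197), yaw about .02, and the paddle lies 194 mm in front of it.
- **Tray:** origin about (.602,-.211), yaw about -.17, handle point about (.487,-.191).

Next I'll close the fingers and go above the paddle.

Request:
send_rows:
  motion:
    - [-0.0376, -0.0238, 0.01, 0, 0, 0, 0]
    - [-0.0376, -0.0238, 0.01, 0, 0, 0, 0]
    - [-0.0376, -0.0238, 0.01, 0, 0, 0, 0]
    - [-0.0376, -0.0238, 0.01, 0, 0, 0, 0]
    - [-0.0376, -0.0238, 0.01, 0, 0, 0, 0]

```text
time: 0.72
ee_pos: [0.2773, 0.3504, 0.3538]
tool_rot: [-0.364, -3.12, 0.001]
force: [-0.0, -0.3, 0.2]
width: 0.0
finger_force: 0.0
```

Request:
send_rows:
  motion:
    - [-0.0376, -0.0238, 0.01, 0, 0, 0, 0]
    - [-0.0376, -0.0238, 0.01, 0, 0, 0, 0]
    - [-0.0376, -0.0238, 0.01, 0, 0, 0, 0]
    - [-0.0376, -0.0238, 0.01, 0, 0, 0, 0]
    - [-0.0376, -0.0238, 0.01, 0, 0, 0, 0]

```text
time: 1.35
ee_pos: [0.4327, 0.1912, 0.3039]
tool_rot: [-0.365, -3.12, 0.0]
force: [-0.2, 1.2, 0.3]
width: -0.001
finger_force: 0.0
```

Request:
send_rows:
  motion:
    - [0, 0, 0.01, 0, 0, -6, 0]
    - [0, 0, 0.01, 0, 0, -6, 0]
    - [0, 0, 0, 0, 0, 0, 0]
    - [0, 0, 0, 0, 0, 0, 0]
    - [0, 0, 0, 0, 0, 0, 0]

```text
time: 1.98
ee_pos: [0.4321, 0.1927, 0.2853]
tool_rot: [0.037, 3.14, 0.0]
force: [0.5, 0.1, 0.5]
width: 0.002
finger_force: 0.0
```

Request:
send_rows:
  motion:
    - [0, 0, 0.008, 0, 0, 0, 0]
    - [0, 0, 0.008, 0, 0, 0, 0]
    - [0, 0, 0.008, 0, 0, 0, 0]
    - [0, 0, 0.008, 0, 0, 0, 0]
    - [-0.001, 0, 0.006, 0, 0, 0, 0]

```text
time: 2.6
ee_pos: [0.4324, 0.1925, 0.2467]
tool_rot: [-0.036, -3.139, -0.0]
force: [-5.2, -0.6, 6.9]
width: -0.001
finger_force: 3.6
```

Request:
send_rows:
  motion:
    - [-0.001, 0, 0.006, 0, 0, 0, 0]
    - [-0.001, 0, 0.006, 0, 0, 0, 0]
    - [-0.001, 0, 0.006, 0, 0, 0, 0]
    - [-0.001, 0, 0.006, 0, 0, 0, 0]
    - [-0.001, 0, 0.004, 0, 0, 0, 0]

```text
time: 3.22
ee_pos: [0.4373, 0.1925, 0.2187]
tool_rot: [-0.036, -3.139, -0.001]
force: [-3.7, 0.5, 3.8]
width: 0.003
finger_force: 1.9
```

Request:
send_rows:
  motion:
    - [0, 0, 0.003, 0, 0, 0, 0]
    - [0, 0, 0.003, 0, 0, 0, 0]
    - [0, 0, 0.002, 0, 0, 0, 0]
    - [0, 0, 0, 0, 0, 0, 0]
    - [0, 0, 0, 0, 0, 0, 0]

```text
time: 3.85
ee_pos: [0.4384, 0.1926, 0.2137]
tool_rot: [0.036, 3.139, 0.001]
force: [-6.9, -1.9, 16.1]
width: -0.004
finger_force: 8.5
```

Request:
send_rows:
  motion:
    - [0, 0, 0.001, 0, 0, 0, 0]
    - [0, 0, 0.001, 0, 0, 0, 0]
    - [0, 0, 0, 0, 0, 0, 0]
    - [0, 0, -0.006, 0, 0, 0, 0]
    - [0, 0, -0.01, 0, 0, 0, 0]

```text
time: 4.47
ee_pos: [0.4382, 0.1922, 0.2245]
tool_rot: [0.037, 3.141, -0.001]
force: [0.5, 0.3, -0.8]
width: 0.001
finger_force: 0.0
```

Request:
send_rows:
  motion:
    - [0, 0, -0.02, 0, 0, 0, 0]
    - [0, 0, -0.03, 0, 0, 0, 0]
    - [0, 0, -0.04, 0, 0, 0, 0]
    - [0, 0, -0.04, 0, 0, 0, 0]
    - [0, 0, 0, 0, 0, 0, 0]

```text
time: 5.1
ee_pos: [0.4396, 0.1926, 0.3587]
tool_rot: [0.037, 3.133, 0.003]
force: [0.6, -0.1, -0.5]
width: -0.002
finger_force: 0.0
```

```bash
python3 - <<'E'
from h import *
a=bot.get_image('side')[120:360,180:480,::-1]
cv2.imwrite('pics/s1.png',cv2.resize(a,None,fx=2.5,fy=2.5,interpolation=3))
E
```

```text
(no output)
```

View pics/s1.png

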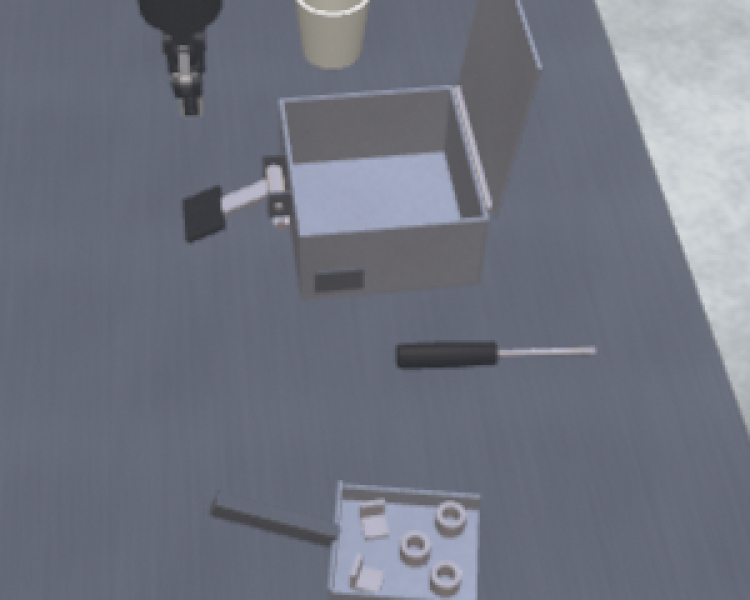

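The lever is latched down and the lid stands open with nothing else moved. Now to above the tray handle, with the tool tilted 40° forward.

Request:
send_rows:
  motion:
    - [0.0064, -0.0459, 0.005, 0, 0, 0, 0.085]
    - [0.0064, -0.0459, 0.005, 0, 0, 0, 0.085]
    - [0.0064, -0.0459, 0.005, 0, 0, 0, 0.085]
    - [0.0064, -0.0459, 0.005, 0, 0, 0, 0.085]
    - [0.0064, -0.0459, 0.005, 0, 0, 0, 0.085]

```text
time: 5.78
ee_pos: [0.4, -0.0377, 0.3276]
tool_rot: [-0.036, -3.139, -0.0]
force: [0.4, -0.5, 0.4]
width: 0.992
finger_force: 0.0
```

Request:
send_rows:
  motion:
    - [0.0064, -0.0459, 0.005, 0, 0, 0, 0.085]
    - [0.0064, -0.0459, 0.005, 0, 0, 0, 0.085]
    - [0.0064, -0.0459, 0.005, 0, 0, 0, 0.085]
    - [0, 0, 0, 0, 0, 8.5, 0.085]
    - [0, 0, 0, 0, -10, 0, 0.085]

```text
time: 6.4
ee_pos: [0.3785, -0.1746, 0.3115]
tool_rot: [0.259, 2.959, -0.018]
force: [-0.7, 0.1, 0.5]
width: 0.994
finger_force: 0.0
```

Request:
send_rows:
  motion:
    - [0, 0, 0, 0, -10, 0, 0.085]
    - [0, 0, 0, 0, -10, 0, 0.085]
    - [0, 0, 0, 0, -10, 0, 0.085]
    - [0, 0, 0, 0, 0, 0, 0.085]
    - [0, 0, 0, 0, 0, 0, 0.085]

```text
time: 7.02
ee_pos: [0.3782, -0.1736, 0.3142]
tool_rot: [0.211, 2.439, -0.076]
force: [-0.8, -0.1, 0.2]
width: 0.997
finger_force: 0.0
```

```bash
python3 - <<'E'
from h import *
s=bot.read_state();T=R.from_rotvec(s['tool_rot']).as_matrix()
print(s['ee_pos'],s['joint_positions']);print(T)
G=np.array([.4774,-.1896,.048]);z=np.array([.6335,-.1086,-.766])
print(T.T@(G-.155*z-s['ee_pos']))
cv2.imwrite('pics/w1.png',bot.get_image('wrist')[:,:,::-1])
E
```

```text
[ 0.3782 -0.1736  0.3142] [-0.7057 -0.6953 -0.7537  0.8899  0.3319 -0.4257]
[[-0.7567  0.1713  0.6309]
 [ 0.1318  0.9852 -0.1095]
 [-0.6403  0.0003 -0.7681]]
[0.0938 0.001  0.1138]
```

View pics/w1.png

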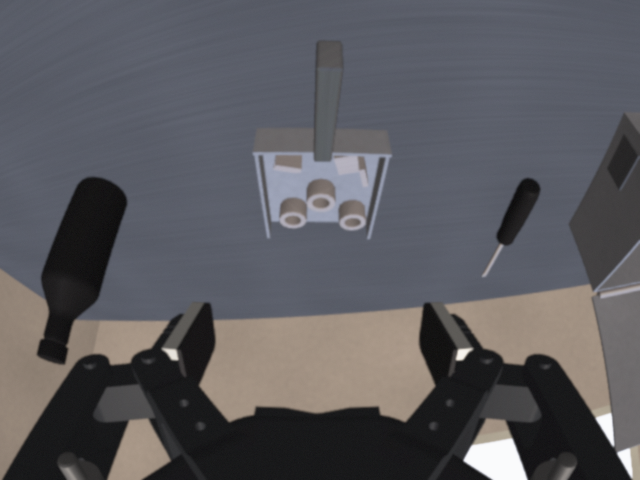

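The wrist view shows the handle's top face running from about (329,65) at its outer end to (323,160) at the rear wall. The parts stand clear of it and the driver is off to the right.

```bash
python3 - <<'E'
from h import *
s=bot.read_state();T=R.from_rotvec(s['tool_rot']).as_matrix()
a=at('wrist',329,65,.075);b=at('wrist',323,160,.037)
print(a,b,np.arctan2(*(b-a)[[1,0]]),np.linalg.norm(b-a))
l=at('wrist',267,238,.026);r=at('wrist',370,239,.026);print(l,r,at('wrist',254,154,.03),at('wrist',391,155,.03),(l+r)/2)
E
```

```text
[ 0.4376 -0.177   0.075 ] [ 0.5429 -0.1967  0.037 ] -0.18466365589736786 0.11365544233855718
[ 0.6585 -0.276   0.026 ] [ 0.6794 -0.167   0.026 ] [ 0.5329 -0.2505  0.03  ] [ 0.5523 -0.143   0.03  ] [ 0.669  -0.2215  0.026 ]
```

Request:
send_rows:
  motion:
    - [0.0158, 0.0011, 0.019, 0, 0, 0, 0.085]
    - [0.0158, 0.0011, 0.019, 0, 0, 0, 0.085]
    - [0.0158, 0.0011, 0.019, 0, 0, 0, 0.085]
    - [0.0158, 0.0011, 0.019, 0, 0, -0.7, 0.06]
    - [0.0158, 0.0011, 0.019, 0, 0, 0, 0.06]

```text
time: 7.7
ee_pos: [0.3807, -0.1689, 0.1916]
tool_rot: [0.194, 2.438, -0.082]
force: [-0.1, 0.6, -0.5]
width: 0.7
finger_force: 0.0
```

Request:
send_rows:
  motion:
    - [0.0158, 0.0011, 0.019, 0, 0, 0, 0.04]
    - [0, 0, 0, 0, 0, 0, 0.035]
    - [0, 0, 0, 0, 0, 0, 0.03]
    - [0, 0, 0, 0, 0, 0, 0.03]
    - [0, 0, 0, 0, 0, 0, 0.03]
  force: 20

```text
time: 8.32
ee_pos: [0.3806, -0.168, 0.1679]
tool_rot: [0.194, 2.435, -0.083]
force: [0.1, 0.1, 0.0]
width: 0.35
finger_force: 0.0
```

```bash
python3 - <<'E'
from h import *
s=bot.read_state();T=R.from_rotvec(s['tool_rot']).as_matrix()
print(s['ee_pos'],s['ee_pos']+.155*T[:,2],s['force'],s['width'],T[:,2])
cv2.imwrite('pics/w2.png',bot.get_image('wrist')[:,:,::-1])
E
```

```text
[ 0.3806 -0.168   0.1679] [ 0.479  -0.1852  0.0494] [0.1041 0.0544 0.0478] 0.349554437820845 [ 0.6347 -0.1111 -0.7647]
```

View pics/w2.png

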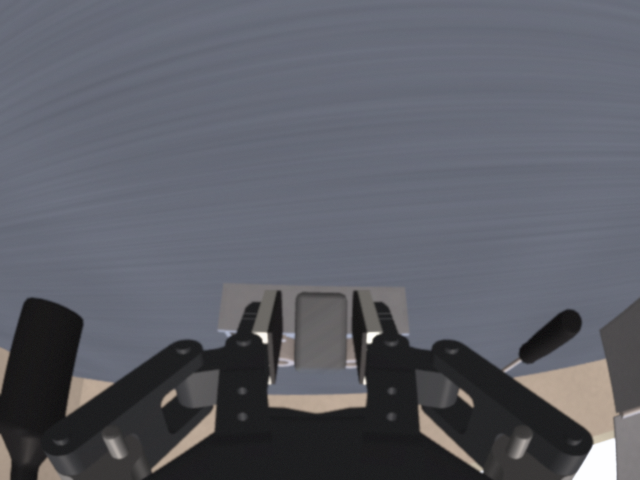

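The bar (x about 297-347) sits centred between the pads (about 280-356). I'll close firmly and lift a little.

Request:
send_rows:
  motion:
    - [0, 0, 0, 0, 0, 0, 0.02]
    - [0, 0, 0, 0, 0, 0, 0.01]
    - [0, 0, 0, 0, 0, 0, 0]
    - [0, 0, 0, 0, 0, 0, 0]
    - [0, 0, 0, 0, 0, 0, 0]
  force: 110

```text
time: 9.0
ee_pos: [0.3801, -0.1678, 0.1669]
tool_rot: [0.195, 2.437, -0.083]
force: [-3.5, -0.8, 4.0]
width: 0.149
finger_force: 107.4
```

Request:
send_rows:
  motion:
    - [-0.0032, 0, -0.0038, 0, 0, 0, 0]
    - [-0.0064, 0, -0.0077, 0, 0, 0, 0]
    - [-0.0064, 0, -0.0077, 0, 0, 0, 0]
    - [-0.0064, 0, -0.0077, 0, 0, 0, 0]
    - [-0.0032, 0, -0.0038, 0, 0, 0, 0]

```text
time: 9.62
ee_pos: [0.3802, -0.1674, 0.2078]
tool_rot: [0.194, 2.436, -0.083]
force: [-0.7, -0.2, -3.4]
width: 0.151
finger_force: 107.1
```

```bash
python3 - <<'E'
from h import *
s=bot.read_state();T=R.from_rotvec(s['tool_rot']).as_matrix()
print(s['ee_pos'],s['force'],s['moment'],s['width'],s['finger_force'])
a=bot.get_image('side')[260:400,230:430,::-1];cv2.imwrite('pics/s2.png',cv2.resize(a,None,fx=4,fy=4,interpolation=3))
E
```

```text
[ 0.3802 -0.1674  0.2078] [-0.7123 -0.2331 -3.416 ] [ 0.2756  1.5195 -0.0261] 0.15123626343836713 107.11049437522888
```

View pics/s2.png

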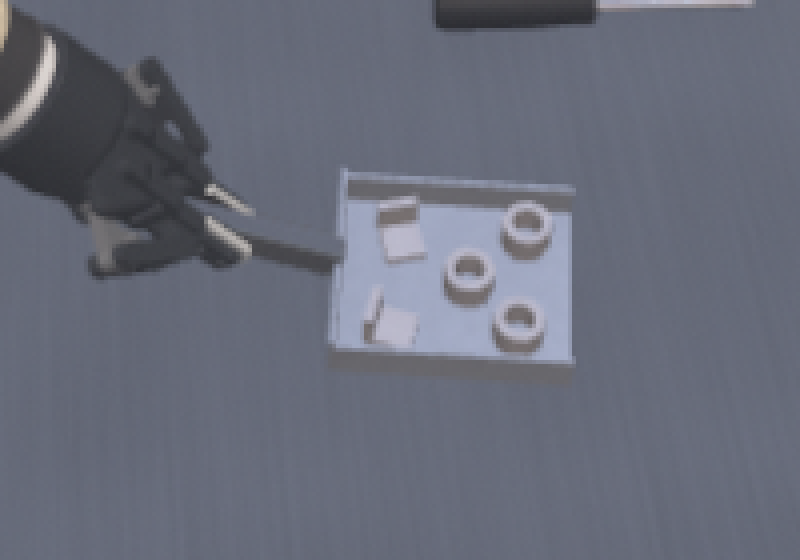

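The tray is held level, all five parts are on it and the weight reads about 3.4 N. Next I'll work out the transit and pour increments as constant tool-frame steps.

```bash
cat > plan.py <<'E'
from h import *
from scipy.linalg import logm,expm
def TF(r,p):
    M=np.eye(4);M[:3,:3]=r;M[:3,3]=p;return M
def tool():
    s=bot.read_state();return TF(R.from_rotvec(s['tool_rot']).as_matrix(),s['ee_pos'])
def lip(p,yaw,pitch): # pitch>0 nose down, deg
    return TF((R.from_euler('z',yaw)*R.from_euler('y',pitch,degrees=True)).as_matrix(),p)
# tool at grasp, lip at grasp
G=TF(R.from_rotvec([.195,2.437,-.083]).as_matrix(),[.3801,-.1678,.1669])
X=np.linalg.inv(lip([.667,-.2205,.003],-.18,0))@G   # lip->tool
def step(A,B,n):
    D=expm(logm(np.linalg.inv(A)@B)/n).real
    return np.r_[D[:3,3],R.from_matrix(D[:3,:3]).as_rotvec(degrees=True)]
E
python3 - <<'E'
from plan import *
A=tool();L0=A@np.linalg.inv(X);print('lip now',L0[:3,3])
P=[A,lip(L0[:3,3]+[-.03,.03,.13],-.18,-8)@X,lip([.60,.195,.165],.1,-8)@X,lip([.605,.195,.125],.1,20)@X,lip([.61,.195,.115],.1,52)@X]
for a,b,n in zip(P,P[1:],(5,14,6,10)): print(n,step(a,b,n),b[:3,3],np.hypot(*b[:2,3]),b[:3,2])
E
```

```text
lip now [ 0.6677 -0.2202  0.045 ]
5 [-0.0043  0.0049 -0.0203  0.0313 -1.5762  0.0019] [ 0.3311 -0.1339  0.2967] 0.3571820620583992 [ 0.7322 -0.1288 -0.6688]
14 [ 0.0028  0.0213 -0.0024 -0.8518 -0.0126 -0.7664] [0.2898 0.1644 0.2867] 0.3332001165510508 [ 0.7393  0.0786 -0.6688]
6 [-0.0225 -0.0005 -0.0026 -0.0873  4.6658  0.0204] [0.388  0.1737 0.3788] 0.4251032401490016 [ 0.3403  0.0385 -0.9395]
10 [-0.0181 -0.0004 -0.005  -0.0599  3.1994  0.014 ] [0.5598 0.1904 0.4458] 0.5912808761148162 [-0.2069 -0.0164 -0.9782]
```

```bash
python3 - <<'E'
from plan import *
print(bot.read_state()['joint_positions'])
A=tool();L0=A@np.linalg.inv(X)
P=[A,lip(L0[:3,3]+[.01,.0,.12],-.18,-4)@X,lip([.70,-.02,.165],-.04,-4)@X,lip([.675,.195,.165],.1,-4)@X,lip([.63,.195,.13],.1,22)@X,lip([.61,.195,.115],.1,52)@X]
for a,b,n in zip(P,P[1:],(5,7,8,7,10)): print(n,step(a,b,n),b[:3,3],np.hypot(*b[:2,3]))
E
```

```text
[-0.6874 -0.6526 -0.9464  0.6437  0.3227 -0.422 ]
5 [-0.0132  0.0002 -0.015   0.016  -0.7763  0.0055] [ 0.3802 -0.1656  0.3082] 0.414712617534032
7 [-0.0003  0.0227 -0.     -0.7963 -0.0113 -0.824 ] [ 0.3978 -0.0074  0.3082] 0.3979083858866655
8 [ 0.0014  0.0217 -0.0017 -0.6968 -0.0099 -0.721 ] [0.374  0.1653 0.3082] 0.40893418525708874
7 [-0.0124  0.0004 -0.0062 -0.0695  3.7136  0.0163] [0.4219 0.1746 0.3912] 0.4566378493966476
10 [-0.0144 -0.0001 -0.0044 -0.0561  2.9994  0.0131] [0.5598 0.1904 0.4458] 0.5912808761148162
```

Request:
send_rows:
  motion:
    - [-0.0132, 0, -0.015, 0, -0.8, 0, 0]
    - [-0.0132, 0, -0.015, 0, -0.8, 0, 0]
    - [-0.0132, 0, -0.015, 0, -0.8, 0, 0]
    - [-0.0132, 0, -0.015, 0, -0.8, 0, 0]
    - [-0.0132, 0.001, -0.015, 0, -0.8, 0, 0]

```text
time: 10.3
ee_pos: [0.3797, -0.1654, 0.308]
tool_rot: [0.189, 2.366, -0.088]
force: [0.9, 0.2, -3.2]
width: 0.148
finger_force: 107.4
```

Request:
send_rows:
  motion:
    - [0, 0.0057, 0, -0.2, 0, -0.2, 0]
    - [0, 0.0113, 0, -0.4, 0, -0.4, 0]
    - [0, 0.017, 0, -0.6, 0, -0.6, 0]
    - [0, 0.0227, 0, -0.8, 0, -0.82, 0]
    - [0, 0.0227, 0, -0.8, 0, -0.82, 0]

```text
time: 10.92
ee_pos: [0.3901, -0.0851, 0.3033]
tool_rot: [0.106, 2.376, -0.049]
force: [0.4, -0.2, -4.5]
width: 0.147
finger_force: 107.4
```

Request:
send_rows:
  motion:
    - [0, 0.0227, 0, -0.8, 0, -0.82, 0]
    - [0, 0.0227, 0, -0.8, 0, -0.82, 0]
    - [0, 0.0227, 0, -0.8, 0, -0.82, 0]
    - [0, 0.0113, 0, -0.4, 0, -0.4, 0]
    - [0.0014, 0.0217, -0.0017, -0.7, 0, -0.72, 0]

```text
time: 11.55
ee_pos: [0.3938, 0.0148, 0.3038]
tool_rot: [0.003, 2.377, -0.01]
force: [-0.1, 0.7, -5.1]
width: 0.15
finger_force: 107.8
```

Request:
send_rows:
  motion:
    - [0.0014, 0.0217, -0.0017, -0.7, 0, -0.72, 0]
    - [0.0014, 0.0217, -0.0017, -0.7, 0, -0.72, 0]
    - [0.0014, 0.0217, -0.0017, -0.7, 0, -0.72, 0]
    - [0.0014, 0.0217, -0.0017, -0.7, 0, -0.72, 0]
    - [0.0014, 0.0217, -0.0017, -0.7, 0, -0.72, 0]

```text
time: 12.18
ee_pos: [0.3794, 0.1232, 0.3045]
tool_rot: [-0.102, 2.376, 0.033]
force: [-0.5, 0.1, -4.4]
width: 0.151
finger_force: 107.6
```

Request:
send_rows:
  motion:
    - [0.001, 0.0163, -0.0013, -0.5, 0, -0.54, 0]
    - [0.0007, 0.0108, -0.0008, -0.35, 0, -0.36, 0]
    - [0.0004, 0.0055, -0.0004, -0.2, 0, -0.18, 0]
    - [0, 0, 0, 0, 0, 0, 0]
    - [0, 0, 0, 0, 0, 0, 0]

```text
time: 12.8
ee_pos: [0.374, 0.1541, 0.3059]
tool_rot: [-0.131, 2.372, 0.044]
force: [-0.1, -0.4, -4.3]
width: 0.148
finger_force: 107.7
```

```bash
python3 - <<'E'
from plan import *
A=tool();L0=A@np.linalg.inv(X);print(L0,bot.read_state()['joint_positions'])
P=[A,lip([.63,.195,.13],.1,22)@X,lip([.61,.195,.115],.1,52)@X]
for a,b,n in zip(P,P[1:],(7,10)): print(n,step(a,b,n),b[:3,3],np.hypot(*b[:2,3]))
a=bot.get_image('side')[60:360,130:480,::-1];cv2.imwrite('pics/s3.png',cv2.resize(a,None,fx=2,fy=2,interpolation=3))
E
```

```text
[[ 0.9936 -0.0909 -0.0667  0.6748]
 [ 0.0905  0.9959 -0.0098  0.1817]
 [ 0.0674  0.0037  0.9977  0.162 ]
 [ 0.      0.      0.      1.    ]] [ 0.2649 -0.8012 -0.8536  0.7591 -0.1132  0.1096]
7 [-0.0127  0.0021 -0.0064 -0.081   3.6941 -0.0629] [0.4219 0.1746 0.3912] 0.4566378493966476
10 [-0.0144 -0.0001 -0.0044 -0.0561  2.9994  0.0131] [0.5598 0.1904 0.4458] 0.5912808761148162
```

View pics/s3.png

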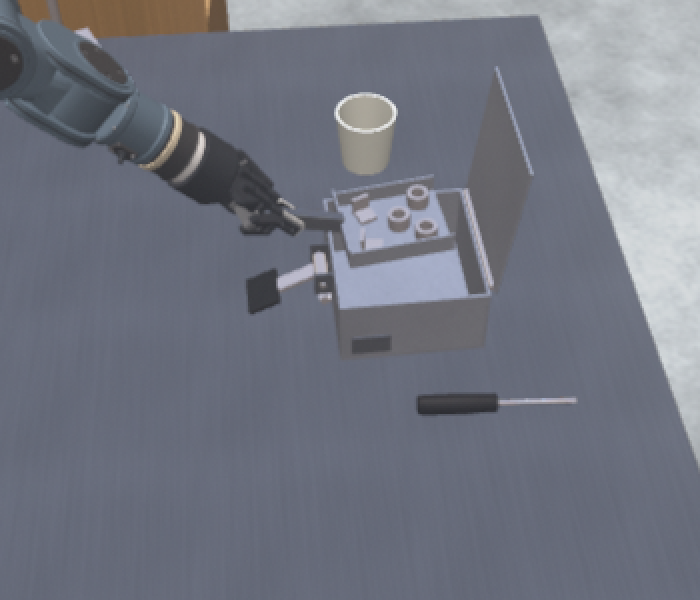

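The tray is over the open bin with all parts on it and the lid is clear. Now I'll tip it gradually about the lip.

Request:
send_rows:
  motion:
    - [-0.0127, 0.002, -0.0064, -0.1, 3.7, -0.1, 0]
    - [-0.0127, 0.002, -0.0064, -0.1, 3.7, -0.1, 0]
    - [-0.0127, 0.002, -0.0064, -0.1, 3.7, -0.1, 0]
    - [-0.0127, 0.002, -0.0064, -0.1, 3.7, -0.1, 0]
    - [-0.0127, 0.002, -0.0064, -0.1, 3.7, -0.1, 0]

```text
time: 13.48
ee_pos: [0.4051, 0.1681, 0.3702]
tool_rot: [-0.162, 2.694, 0.032]
force: [1.4, 0.5, -4.3]
width: 0.147
finger_force: 107.8
```

Request:
send_rows:
  motion:
    - [-0.0127, 0.002, -0.0064, -0.1, 3.7, 0, 0]
    - [-0.0127, 0.002, -0.0064, 0, 3.7, 0, 0]
    - [-0.0072, 0, -0.0022, 0, 1.5, 0, 0]
    - [-0.0072, 0, -0.0022, 0, 1.5, 0, 0]
    - [-0.0072, 0, -0.0022, 0, 1.5, 0, 0]

```text
time: 14.1
ee_pos: [0.4418, 0.1766, 0.4043]
tool_rot: [-0.175, 2.899, 0.018]
force: [-0.1, 1.0, -4.3]
width: 0.149
finger_force: 107.6
```

Request:
send_rows:
  motion:
    - [-0.0072, 0, -0.0022, 0, 1.5, 0, 0]
    - [-0.0144, 0, -0.0044, 0, 3, 0, 0]
    - [-0.0144, 0, -0.0044, 0, 3, 0, 0]
    - [-0.0144, 0, -0.0044, 0, 3, 0, 0]
    - [-0.0144, 0, -0.0044, 0, 3, 0, 0]

```text
time: 14.72
ee_pos: [0.5032, 0.1841, 0.4337]
tool_rot: [-0.188, 3.132, -0.003]
force: [-0.4, 0.5, -2.9]
width: 0.145
finger_force: 107.9
```

Request:
send_rows:
  motion:
    - [-0.0144, 0, -0.0044, 0, 3, 0, 0]
    - [-0.0144, 0, -0.0044, 0, 3, 0, 0]
    - [-0.0144, 0, -0.0044, 0, 3, 0, 0]
    - [-0.0144, 0, -0.0044, 0, 3, 0, 0]
    - [0, 0, 0, 0, 0, 0, 0]

```text
time: 15.35
ee_pos: [0.5622, 0.1912, 0.4445]
tool_rot: [0.176, -2.931, 0.022]
force: [-0.3, 0.0, -2.2]
width: 0.149
finger_force: 107.8
```

Request:
send_rows:
  motion:
    - [0, 0, 0, 0, 0, 0, 0]
    - [0, 0, 0, 0, 0, 0, 0]
    - [0, 0, 0, 0, 0, 0, 0]
    - [0, 0, 0, 0, 0, 0, 0]
    - [0, 0, 0, 0, 0, 0, 0]

```text
time: 15.98
ee_pos: [0.5594, 0.1916, 0.4453]
tool_rot: [0.178, -2.927, 0.022]
force: [-0.3, 0.4, -2.5]
width: 0.148
finger_force: 107.8
```

```bash
python3 - <<'E'
from plan import *
A=tool();L0=A@np.linalg.inv(X);print(L0,bot.read_state()['joint_positions'])
a=bot.get_image('side')[80:280,200:430,::-1];b=bot.get_image('top')[140:340,180:350,::-1]
cv2.imwrite('pics/s4.png',np.hstack([cv2.resize(i,None,fx=2,fy=2,interpolation=3) for i in (a,b)]))
E
```

```text
[[ 0.613  -0.1039  0.7832  0.6099]
 [ 0.0558  0.9945  0.0882  0.1929]
 [-0.7881 -0.0103  0.6155  0.1146]
 [ 0.      0.      0.      1.    ]] [0.2125 0.3927 0.5729 1.9596 0.0168 0.0895]
```

View pics/s4.png

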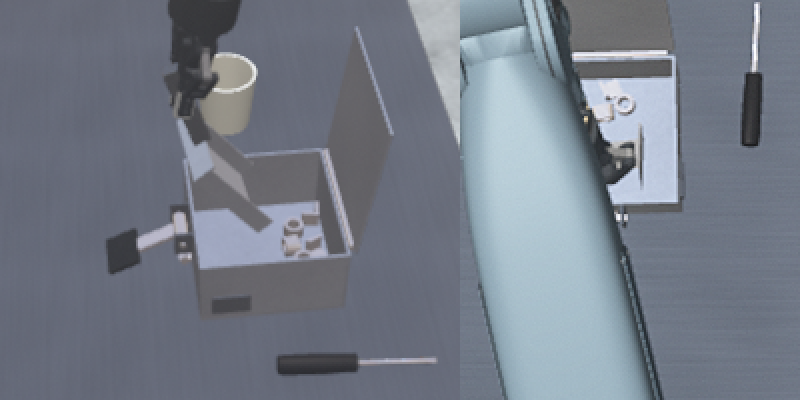

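The parts are lying in the bin and the measured weight has fallen to the empty tray's. Levelling back out along the same way.

```bash
python3 - <<'E'
from plan import *
A=tool()
P=[A,lip([.63,.195,.13],.1,22)@X,lip([.675,.195,.165],.1,0)@X,lip([.70,-.02,.165],-.04,0)@X,lip([.667,-.215,.12],-.18,0)@X]
for a,b,n in zip(P,P[1:],(6,5,7,7)): print(n,step(a,b,n),b[:3,3],np.hypot(*b[:2,3]))
E
```

```text
6 [ 0.0234 -0.      0.0089 -0.004  -5.0051  0.0222] [0.4219 0.1746 0.3912] 0.4566378493966476
5 [ 0.0125 -0.0007  0.0078  0.0823 -4.3992 -0.0193] [0.3847 0.1664 0.3289] 0.41913870358591787
7 [-0.0014 -0.0251  0.0014  0.7369  0.01    0.8775] [ 0.4086 -0.0079  0.3289] 0.40862852742609806
7 [ 0.006  -0.0223  0.0036  0.7369  0.01    0.8775] [ 0.3801 -0.1623  0.2839] 0.41330049600744495
```

Request:
send_rows:
  motion:
    - [0.0234, 0, 0.0089, 0, -5, 0, 0]
    - [0.0234, 0, 0.0089, 0, -5, 0, 0]
    - [0.0234, 0, 0.0089, 0, -5, 0, 0]
    - [0.0234, 0, 0.0089, 0, -5, 0, 0]
    - [0.0234, 0, 0.0089, 0, -5, 0, 0]

```text
time: 16.7
ee_pos: [0.4417, 0.177, 0.4048]
tool_rot: [-0.177, 2.908, 0.017]
force: [-0.7, -0.3, -1.9]
width: 0.151
finger_force: 107.9
```

Request:
send_rows:
  motion:
    - [0.0234, 0, 0.0089, 0, -5, 0, 0]
    - [0.0125, -0.0007, 0.0078, 0.1, -4.4, 0, 0]
    - [0.0125, -0.0007, 0.0078, 0.1, -4.4, 0, 0]
    - [0.0125, -0.0007, 0.0078, 0.1, -4.4, 0, 0]
    - [0.0125, -0.0007, 0.0078, 0.1, -4.4, 0, 0]

```text
time: 17.32
ee_pos: [0.3894, 0.1676, 0.3409]
tool_rot: [-0.153, 2.517, 0.037]
force: [-0.9, 0.2, -1.9]
width: 0.148
finger_force: 108.0
```

Request:
send_rows:
  motion:
    - [0.0125, -0.0007, 0.0078, 0.1, -4.4, 0, 0]
    - [-0.0014, -0.0251, 0.0014, 0.74, 0, 0.88, 0]
    - [-0.0014, -0.0251, 0.0014, 0.74, 0, 0.88, 0]
    - [-0.0014, -0.0251, 0.0014, 0.74, 0, 0.88, 0]
    - [-0.0014, -0.0251, 0.0014, 0.74, 0, 0.88, 0]

```text
time: 17.95
ee_pos: [0.4007, 0.0663, 0.3277]
tool_rot: [-0.049, 2.446, 0.004]
force: [0.3, 0.2, -1.9]
width: 0.151
finger_force: 107.9
```

Request:
send_rows:
  motion:
    - [-0.0014, -0.0251, 0.0014, 0.74, 0, 0.88, 0]
    - [-0.0014, -0.0251, 0.0014, 0.74, 0, 0.88, 0]
    - [-0.0014, -0.0251, 0.0014, 0.74, 0, 0.88, 0]
    - [0.006, -0.0223, 0.0036, 0.74, 0, 0.88, 0]
    - [0.006, -0.0223, 0.0036, 0.74, 0, 0.88, 0]

```text
time: 18.58
ee_pos: [0.4018, -0.0533, 0.3151]
tool_rot: [0.075, 2.445, -0.04]
force: [-0.1, -0.0, -2.7]
width: 0.146
finger_force: 108.1
```

Request:
send_rows:
  motion:
    - [0.006, -0.0223, 0.0036, 0.74, 0, 0.88, 0]
    - [0.006, -0.0223, 0.0036, 0.74, 0, 0.88, 0]
    - [0.006, -0.0223, 0.0036, 0.74, 0, 0.88, 0]
    - [0.006, -0.0223, 0.0036, 0.74, 0, 0.88, 0]
    - [0.006, -0.0223, 0.0036, 0.74, 0, 0.88, 0]

```text
time: 19.2
ee_pos: [0.3789, -0.163, 0.283]
tool_rot: [0.198, 2.438, -0.084]
force: [1.4, -0.6, -2.9]
width: 0.149
finger_force: 108.0
```

Request:
send_rows:
  motion:
    - [0, 0, 0, 0, 0, 0, 0]
    - [0, 0, 0, 0, 0, 0, 0]
    - [0, 0, 0, 0, 0, 0, 0]
    - [0, 0, 0, 0, 0, 0, 0]
    - [0, 0, 0, 0, 0, 0, 0]

```text
time: 19.82
ee_pos: [0.38, -0.1624, 0.2845]
tool_rot: [0.194, 2.435, -0.085]
force: [-0.6, -0.1, -2.0]
width: 0.149
finger_force: 108.1
```

```bash
python3 - <<'E'
from plan import *
A=tool();L0=A@np.linalg.inv(X);print(L0,bot.read_state()['force'])
P=[A,lip([.667,-.2205,.010],-.18,0)@X,lip([.667,-.2205,.003],-.18,0)@X]
for a,b,n in zip(P,P[1:],(7,5)): print(n,step(a,b,n),b[:3,3])
a=bot.get_image('side')[120:420,190:450,::-1]
cv2.imwrite('pics/s5.png',cv2.resize(a,None,fx=2,fy=2,interpolation=3))
E
```

```text
[[ 0.9838  0.1791 -0.0022  0.6673]
 [-0.1791  0.9838  0.0015 -0.2153]
 [ 0.0024 -0.0011  1.      0.1213]
 [ 0.      0.      0.      1.    ]] [-0.5671 -0.0952 -1.99  ]
7 [ 0.0101 -0.0006  0.0122 -0.0075  0.0195  0.0051] [ 0.3801 -0.1678  0.1739]
5 [ 0.0009  0.      0.0011  0.      0.     -0.    ] [ 0.3801 -0.1678  0.1669]
```

View pics/s5.png

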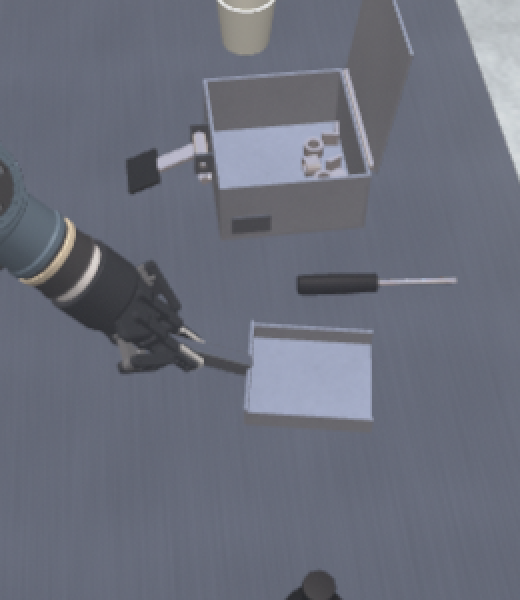

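The tray is empty and level, the parts are in the bin and the lid is latched. Setting the tray down.

Request:
send_rows:
  motion:
    - [0.0101, -0.0006, 0.0122, 0, 0, 0, 0]
    - [0.0101, -0.0006, 0.0122, 0, 0, 0, 0]
    - [0.0101, -0.0006, 0.0122, 0, 0, 0, 0]
    - [0.0101, -0.0006, 0.0122, 0, 0, 0, 0]
    - [0.0101, -0.0006, 0.0122, 0, 0, 0, 0]

```text
time: 20.5
ee_pos: [0.3795, -0.1663, 0.203]
tool_rot: [0.196, 2.436, -0.084]
force: [1.5, -0.5, -3.1]
width: 0.145
finger_force: 108.3
```

Request:
send_rows:
  motion:
    - [0.0101, -0.0006, 0.0122, 0, 0, 0, 0]
    - [0.007, -0.0006, 0.0084, 0, 0, 0, 0]
    - [0.0013, 0, 0.0015, 0, 0, 0, 0]
    - [0.0013, 0, 0.0015, 0, 0, 0, 0]
    - [0, 0, 0, 0, 0, 0, 0]

```text
time: 21.12
ee_pos: [0.3802, -0.1683, 0.1751]
tool_rot: [0.195, 2.434, -0.086]
force: [0.5, 0.6, -2.4]
width: 0.146
finger_force: 108.3
```

Request:
send_rows:
  motion:
    - [0.0006, 0, 0.0008, 0, 0, 0, 0]
    - [0.0006, 0, 0.0008, 0, 0, 0, 0]
    - [0.0006, 0, 0.0008, 0, 0, 0, 0]
    - [0.0006, 0, 0.0008, 0, 0, 0, 0]
    - [0, 0, 0, 0, 0, 0, 0]

```text
time: 21.75
ee_pos: [0.38, -0.1681, 0.1702]
tool_rot: [0.196, 2.435, -0.084]
force: [0.2, -0.7, -2.3]
width: 0.149
finger_force: 108.3
```

Request:
send_rows:
  motion:
    - [0.0006, 0, 0.0008, 0, 0, 0, 0]
    - [0.0006, 0, 0.0008, 0, 0, 0, 0]
    - [0.0006, 0, 0.0008, 0, 0, 0, 0]
    - [0, 0, 0, 0, 0, 0, 0]
    - [0, 0, 0, 0, 0, 0, 0]

```text
time: 22.38
ee_pos: [0.3803, -0.1682, 0.1674]
tool_rot: [0.196, 2.435, -0.085]
force: [0.1, 0.3, -2.9]
width: 0.147
finger_force: 108.3
```

Request:
send_rows:
  motion:
    - [0.0004, 0, 0.0005, 0, 0, 0, 0]
    - [0.0004, 0, 0.0005, 0, 0, 0, 0]
    - [0, 0, 0, 0, 0, 0, 0]
    - [0, 0, 0, 0, 0, 0, 0]
    - [0, 0, 0, 0, 0, 0, 0]

```text
time: 23.0
ee_pos: [0.3806, -0.1683, 0.1666]
tool_rot: [0.195, 2.434, -0.085]
force: [0.1, 0.0, -0.7]
width: 0.148
finger_force: 108.4
```

The tray is now touching the bench. I'll lower a hair more and then ease the grip open.

Request:
send_rows:
  motion:
    - [0.0003, 0, 0.0004, 0, 0, 0, 0]
    - [0, 0, 0, 0, 0, 0, 0]
    - [0, 0, 0, 0, 0, 0, 0]
    - [0, 0, 0, 0, 0, 0, 0]
    - [0, 0, 0, 0, 0, 0, 0]
  force: 20

```text
time: 23.62
ee_pos: [0.3807, -0.1684, 0.1663]
tool_rot: [0.195, 2.433, -0.086]
force: [-2.4, 1.0, 3.8]
width: 0.147
finger_force: 109.1
```

Request:
send_rows:
  motion:
    - [0, 0, 0, 0, 0, 0, 0.018]
    - [0, 0, 0, 0, 0, 0, 0.025]
    - [0, 0, 0, 0, 0, 0, 0.035]
    - [0, 0, 0, 0, 0, 0, 0.045]
    - [0, 0, 0, 0, 0, 0, 0.045]

```text
time: 24.25
ee_pos: [0.3803, -0.1682, 0.1656]
tool_rot: [0.196, 2.435, -0.085]
force: [0.2, -0.9, -0.4]
width: 0.524
finger_force: 0.0
```

Request:
send_rows:
  motion:
    - [-0.006, 0, -0.008, 0, 0, 0, 0.045]
    - [-0.0128, 0, -0.0153, 0, 0, 0, 0.045]
    - [-0.019, 0, -0.023, 0, 0, 0, 0.045]
    - [-0.019, 0, -0.023, 0, 0, 0, 0.045]
    - [-0.019, 0, -0.023, 0, 0, 0, 0.045]

```text
time: 24.88
ee_pos: [0.3789, -0.1668, 0.2871]
tool_rot: [0.195, 2.434, -0.086]
force: [-0.2, 0.7, 0.6]
width: 0.528
finger_force: 0.0
```

Request:
send_rows:
  motion:
    - [0, 0, -0.02, 0, 0, 0, 0.045]
    - [0, 0, -0.01, 0, 0, 0, 0.045]
    - [0, 0, 0, 0, 0, 0, 0.045]
    - [0, 0, 0, 0, 0, 0, 0.045]
    - [0, 0, 0, 0, 0, 0, 0.045]

```text
time: 25.5
ee_pos: [0.3599, -0.1633, 0.3067]
tool_rot: [0.196, 2.437, -0.083]
force: [-0.2, 0.5, -0.4]
width: 0.525
finger_force: 0.0
```

```bash
python3 - <<'E'
from plan import *
a=bot.get_image('side')[90:480,170:480,::-1]
cv2.imwrite('pics/s6.png',cv2.resize(a,None,fx=1.5,fy=1.5,interpolation=3))
E
```

```text
(no output)
```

View pics/s6.png

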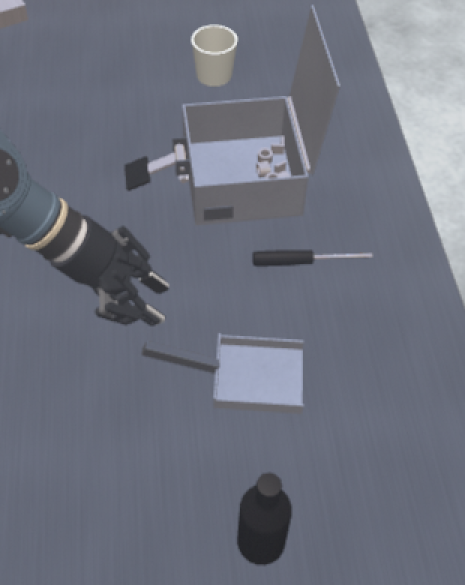

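The empty tray stands flat on the bench, the gripper is clear, the lid is latched and nothing else has moved.

```bash
python3 -c "
from rig import bot
print(bot.sign_off())"
```

```text
the job is handed in; nothing more can be done
None
```

The job is handed in at about 26 s: the lever is latched with the lid open, the parts are in the bin, the empty tray is back flat on the bench and the other things were not moved; the last pictures show the tray empty, but I could not count all five parts one by one in the bin.

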